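# Rehang the loaded capsule caddy on the spring hook

### The job

Take the white caddy with the coffee capsules off the grey hook stand and hang it on the blue one, keeping it level and never setting it down on the way, so that all three capsules stay in it. Lower its rear lip into the middle of the blue hook, past the leaf spring, and press it gently but firmly home on the support pad inside, whose height you must find by feel: a push of about 10 newtons, and never more than 20. Then let go of it, and leave the salt shaker, the black puck and the white dish where they are.

Things in the scene. Friction and masses are not known exactly. Their poses are not given: they have to be found in the camera images.
- grip (a point): Centre of the caddy's black grip block, 16 (x) x 46 (y) x 32 (z) mm, on a steel arch handle: pinch its 16 mm from above. Nearly over the centre of mass. Caddy axes: x from tray to rear plate and lip, y along the tray, z up. When hung, all behind the handle is 29 mm or more below this point.
- lip (a point): Middle of the lower edge of the caddy's hook lip (caddy axes), 40 mm behind (+x) and 64 mm below the grip centre. Lip: downturned plate 4 mm thick (2 mm either side of this point), 60 mm wide, 30 mm high below the bridge that joins it to the rear plate. The slot between lip and rear plate is 12 mm wide; the rear plate's rear face is 14 mm in front of this point.
- caddy: White sheet-metal caddy, open tray 72 (x) x 124 (y) x 42 mm with three capsules; origin at the middle of the tray's underside, 12 mm in front of (-x) and 148 mm below the grip centre. 0.35 to 0.55 kg with the capsules.
- stand_a: Grey hook stand, fixed, 166 mm high, base 150 x 150 x 10 mm; the caddy hangs on it at the start. Origin on the table below the rear face of its hook plate; x away from the side where the caddy hangs, y along the hook, z up. Plain hook without spring.
- hook_a (a point): Grey hook: middle of the top of its upturned plate, at the plate's rear face, 166 mm above the table. Plate 5 mm thick (towards -x), 50 mm wide; the caddy's lip stands behind it, its edge 22 mm below this point at the start. Lift straight up 30 mm or more to clear it.
- stand_b: Blue hook stand, fixed, same size and axes as the grey one; origin on the table below the rear face of its hook plate. A round rubber bumper 86 mm below the hook's top, its front 10.5 mm in front of the hook_b point, guides the caddy's rear plate.
- hook_b (a point): Blue hook: same point of its plate (top, rear face, middle; x away from the caddy). The slot straddles the plate: lip point 2 mm behind (+x) this one. Behind the plate a leaf spring (round nose r 5.5 mm, centre 10 mm below, gap 3 mm to the plate) yields backwards: a bump of 3 to 12 N as the lip passes 5 to 12 mm below this point, then a drag of 1 to 3 N.
- seat: Support screw in the blue hook's pocket. The pose is that of its fixed brass nut (35 mm below hook_b) and does NOT show the height of the brass pad (12 x 40 mm) screwed onto it: the pad's top lies anywhere from 15 to 25 mm below the hook_b point, different every time. Rigid under the loads allowed.
- capsule_1: Dark red coffee capsule, 37 mm across, 28 mm high, standing loose in the caddy's tray; origin in the middle of its underside.
- capsule_2: Yellow-brown coffee capsule, 37 mm across, 28 mm high, standing loose in the caddy's tray; origin in the middle of its underside.
- capsule_3: Black coffee capsule, 37 mm across, 28 mm high, standing loose in the caddy's tray; origin in the middle of its underside.
- shaker: Salt shaker, 44 mm across, 90 mm high, bystander; origin in the middle of its underside.
- puck: Black round cup-warmer puck, 72 mm across, 19 mm high, bystander; origin in the middle of its underside.
- dish: Small white oblong dish, 112 x 128 mm, 38 mm high, bystander; origin in the middle of its underside.

How it is judged (in metres and radians):
On the way, in this order (a step that is already met when the one before it is completed fails the run):
1. the caddy is lifted clear of the grey hook (z of lip in the frame of hook_a above 0.003 m and contact force between caddy and stand_a below 0.1 N), for 0.1 s.
2. the lip is behind the blue hook plate and pressed on the support pad with more than 5 N (x of lip in the frame of hook_b between -0.002 and 0.008 m and y of lip in the frame of hook_b between -0.014 and 0.014 m and z of lip in the frame of hook_b below -0.012 m and contact force between caddy and seat above 5 N), for 0.2 s.
At the end, for the whole second after the job is handed in: The caddy hangs released and at rest on the blue hook, within 0.1 rad of level, its lip behind the plate (-2 to 8 mm), 12 mm or more below the plate's top, within 14 mm of the hook's middle and resting on the pad (over 0.5 N); all three capsules are in the tray (x of lip in the frame of hook_b between -0.002 and 0.008 m and y of lip in the frame of hook_b between -0.014 and 0.014 m and z of lip in the frame of hook_b below -0.012 m and contact force between caddy and seat above 0.5 N and angle between grip's own z axis and vertical below 0.1 rad and linear speed of caddy below 0.02 m/s and contact force between caddy and the fingers below 0.05 N and x of capsule_1 in the frame of lip between -0.092 and -0.01 m and y of capsule_1 in the frame of lip between -0.065 and 0.065 m and z of capsule_1 in the frame of lip between -0.085 and -0.04 m and x of capsule_2 in the frame of lip between -0.092 and -0.01 m and y of capsule_2 in the frame of lip between -0.065 and 0.065 m and z of capsule_2 in the frame of lip between -0.085 and -0.04 m and x of capsule_3 in the frame of lip between -0.092 and -0.01 m and y of capsule_3 in the frame of lip between -0.065 and 0.065 m and z of capsule_3 in the frame of lip between -0.085 and -0.04 m); the robot touches nothing.
It fails at once if the caddy is tipped more than 0.2 rad from level (angle between grip's own z axis and vertical above 0.2 rad).
It fails at once if the caddy is set down or sinks to less than 30 mm above the table (height (world z) of caddy below 0.03 m).
It fails at once if the caddy is pressed on the support pad with more than 22 N (contact force between caddy and seat above 22 N).
It fails at once if the caddy is jammed against the blue stand as a whole (pad, plate, spring and bumper added up) with more than 40 N (contact force between caddy and stand_b above 40 N).
It fails at once if the salt shaker, black puck or white dish is shifted more than 20 mm (distance of any of shaker, puck, dish from where it was at the start of the episode above 0.02 m).
It also fails if it takes over 56 s, if anything falls off the work surface, if the arm or the gripper's body presses on something with over 40 N, if the wrist force passes 120 N, or if a joint passes its speed limit or range.

### The arm

A 6-joint arm with a two-finger parallel gripper is mounted at the origin on a cart in front of the work surface, level with it; the furniture and walls round the work are solid. World frame = base frame: x ahead of the robot, y to its left, z up, the work surface at z = 0. Lengths are in m, angles in degrees, forces in N, time in s.
With the tool pointing down it reaches from about 0.425 to 0.95 m from the base axis. Payload 3.5 kg.
Tool frame: the origin (TCP) lies at the very end of the fingers, on their centre line; the grasp point (between the pads) lies r.grasp_offset behind it (r.grasp_offset is the distance from the TCP to the grasp point, in m); z points along the fingers, y is the line along which they close (so a half turn about z gives the same grasp; the last joint's range is limited). The gripper opens to 85 mm and grips with 20 to 120 N. Pads are 22 mm wide; open, the fingers measure 114 mm over their backs; the gripper's body (76 mm by 85 mm) begins 54 mm behind the grasp point. The pads swing forward as they close: fully open they stand 13 mm farther back than shut.
Start: joints at [-75.86, 16.404, 90.338, -0, 73.258, -8.594], TCP at [0.261, -0.623, 0.231] pointing down, gripper open.
Joint ranges: [-158.93, 158.93], [-51.34, 127.21], [12.03, 142.37], [-87.48, 267.48], [13.55, 161.25], [-162.69, 162.69]. Speed limits (degrees/s): [159.86, 159.86, 180, 180, 180, 180].

### API

Orientations are given as a 3x3 rotation matrix whose columns are the frame's x, y, z axes.
In Python, from workcell import r, capture gives the robot as it stands.
- The arm moves only by the tool drive_tool, never from a script. Its argument "series" is a list of rows, each a list of 7 numbers: the shift along the tool's x, y, z scaled (see below), then the turn, a rotation vector about the tool's x, y, z scaled (see below), then the closure, from -1 (fully open) to 1 (shut). A call has 1 to 10 rows; each row is the pose to reach, as a shift and turn from the pose commanded when the call began, along the tool's axes at that moment, turning the shorter way round; what a row does not reach only later rows make up. The controller multiplies each number of a shift by 0.25 m and each number of a turn by 360 degrees. A row lasts 1/10 s, in which the tool goes at most 50 mm and 8.59 degrees, less where a joint would pass 70% of its speed; a pose out of reach is approached as far as the arm can. A call with a number of a shift or a turn outside -1 to 1 is refused whole. A call with a gripper value outside its range is refused whole. The fingers move at their own pace and stop on an object; "grip_force" is the grip in N (left out, the last holds). Time passes only in rows, so rows that repeat a pose let the fingers close. It gives the time, the measured TCP pose, the force, the opening and the grip force at its end, in the units of the state.
- r.read_state(): the state, without advancing time (a new reading comes with each control period).
- capture(name): name is "scene" or "top" or "wrist"; returns a dict with "image" (384x512x3 uint8, red, green, blue), "fovy" (degrees; the focal length in pixels is half the picture's height over the tangent of half this angle, whatever the lens; pixels are square), "cx", "cy" (the principal point, pixels), "dist" ([k1, k2, p1, p2, k3] as OpenCV has them; the pictures are not rectified), "rvec" (rotation vector, rad) and "tvec" (3), from world to camera coordinates, as OpenCV has them. Camera axes: x right, y down, z forward; pixel columns grow to the right and rows downward; lengths in m; the calibration is good to about 2 mm. A picture is of the moment at which its call begins. There is no depth.
- r.finish_job(): hands the job in; it is judged then, once.
The state is a dict: "t": time; "q": joint angles; "joint_velocities": joint speeds; "joint_torque": joint torques, N m; "tcp_pos": TCP position; "ee_rot": TCP orientation; "contact_force": force on the tool from outside, world axes, zero at the start; "moment": the same for the moment, N m; "finger_gap": finger opening in m; "grip_force": force on a finger pad.
Only numpy, scipy, OpenCV 4.12 (cv2) and the standard library are available. Lean on these libraries where they do the work, as an engineer would, in place of code of your own. Each camera call takes 0.05 s, during which the arm holds its last target. There are 200 camera calls.

## Working session

There is one attempt and no reset: what is moved stays moved. The work goes in short steps, Python scripts to look and compute and a tool call to move; the robot and the scene stay as the last step left them, time stands still between calls to the robot, and variables do not carry over. Pictures are saved under pics/ and viewed, at most 10 in all, crops included, and the job is handed in when it is done.

Besides the shell and the picture viewer there is one more tool, called after ">>>" in YAML: its name, and indented under it one key for each argument. drive_tool: Moves the arm, as the interface text tells. Shifts and turns lie within -1 to 1; 1 stands for 0.25 m of shift or 360 degrees of turn. Its arguments: {"type":"object","properties":{"series":{"type":"array","items":{"type":"array","items":{"type":"number"}}},"grip_force":{"type":"number"}},"required":["series"]}

```bash
mkdir -p pics; cat > h.py <<'E'
import numpy as np, cv2
from workcell import r, capture
def cam(c):
    h=c["image"].shape[0]; f=h/2/np.tan(np.radians(c["fovy"])/2)
    K=np.array([[f,0,c["cx"]],[0,f,c["cy"]],[0,0,1]]); R=cv2.Rodrigues(np.array(c["rvec"],float))[0]
    return K,np.array(c["dist"],float),R,np.array(c["tvec"],float).ravel()
def ray(c,uv):
    K,d,R,t=cam(c); p=cv2.undistortPoints(np.array([[uv]],float),K,d).ravel()
    v=R.T@np.array([p[0],p[1],1]); return -R.T@t, v/np.linalg.norm(v)
def onz(c,uv,z):
    o,v=ray(c,uv); return o+v*(z-o[2])/v[2]
def tri(*cu):
    A=np.zeros((3,3));b=np.zeros(3)
    for c,u in cu:
        o,v=ray(c,u);P=np.eye(3)-np.outer(v,v);A+=P;b+=P@o
    return np.linalg.solve(A,b)
def proj(c,P):
    K,d,R,t=cam(c); return cv2.projectPoints(np.array(P,float).reshape(-1,3),cv2.Rodrigues(R)[0],t,K,d)[0].reshape(-1,2)
E
python3 - <<'E'
from h import *
import pickle
s=r.read_state(); print(s, r.grasp_offset)
C={}
for n in ("scene","top","wrist"):
    c=capture(n); C[n]=c; cv2.imwrite(f"pics/{n}0.png",c["image"][:,:,::-1]); print(n,c["fovy"],c["dist"],ray(c,(256,192)))
pickle.dump(C,open("c0.pkl","wb"))
E
```

```text
{'t': 0.0, 'q': array([-7.58590253e+01,  1.64550927e+01,  9.04236041e+01, -5.60286466e-04,
        7.32582680e+01, -8.59394289e+00]), 'joint_velocities': array([ 0.03261926,  0.00103579,  0.10455406, -0.02303929,  0.10606202,
        0.0105288 ]), 'joint_torque': array([-3.66868016e-04, -4.05980337e+01, -2.92626697e+01, -2.04545831e-04,
        5.88722483e-03,  8.82377776e-06]), 'tcp_pos': array([ 0.26073206, -0.62189216,  0.22992043]), 'ee_rot': array([[ 9.22301747e-01,  3.86470098e-01, -5.93096314e-04],
       [ 3.86470396e-01, -9.22298905e-01,  2.31575890e-03],
       [ 3.47959488e-04, -2.36504265e-03, -9.99997143e-01]]), 'contact_force': array([-0.48174187, -0.48395241,  0.59355076]), 'moment': array([-0.0385973 , -0.02037474, -0.01176349]), 'grip_force': 0.0, 'finger_gap': 0.08532714923058235} 0.0187
scene 57.427171399385635 [-0.10451244  0.          0.          0.          0.        ] (array([-0.00989702,  0.41990387,  0.96186149]), array([ 0.51537082, -0.44717521, -0.73104531]))
top 43.96703180122557 [-0.16336828  0.          0.          0.          0.        ] (array([ 0.35817463, -0.07919739,  1.4688783 ]), array([ 0.14477178, -0.00325733, -0.98945971]))
wrist 60.04817844714249 [-0.07226537  0.          0.          0.          0.        ] (array([ 0.33504251, -0.59067152,  0.37339886]), array([-0.29016809, -0.13233647, -0.94778138]))
```

View pics/scene0.png

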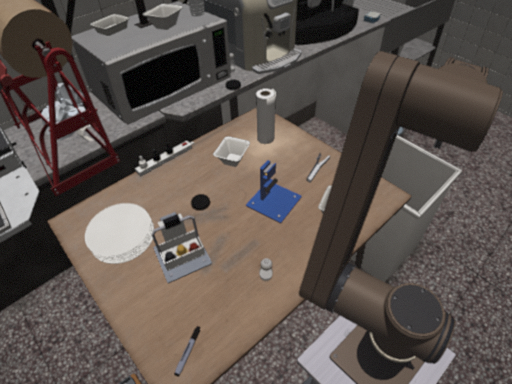

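View pics/top0.png

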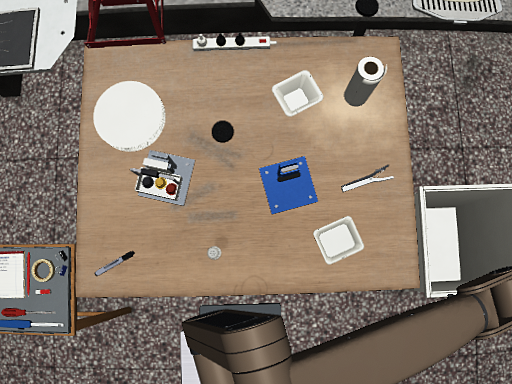

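The scene view shows the caddy on the grey stand at about (180,245) and the blue stand at about (272,195). In the top view they are at (160,180) and (289,185). Next I'll zoom in on both.

```bash
python3 - <<'E'
from h import *
import pickle
C=pickle.load(open("c0.pkl","rb"))
def crop(n,x,y,w,h): return cv2.resize(C[n]["image"][y:y+h,x:x+w,::-1],(400,300),interpolation=cv2.INTER_CUBIC)
# 80x60 px crops, x5
a=np.vstack([np.hstack([crop("top",125,148,80,60),crop("top",250,155,80,60)]),np.hstack([crop("scene",145,210,80,60),crop("scene",240,155,80,60)])])
cv2.imwrite("pics/crop1.png",a)
for n in("top","scene"):
    hsv=cv2.cvtColor(C[n]["image"],cv2.COLOR_RGB2HSV)
    m=cv2.inRange(hsv,(105,120,40),(130,255,255)); k=cv2.connectedComponentsWithStats(m)
    i=np.argsort(-k[2][1:,4])[:2]+1; print(n,k[2][i])
    if n=="top":
        c=max(cv2.findContours(m,0,1)[0],key=cv2.contourArea); q=cv2.boxPoints(cv2.minAreaRect(c))
        for p in q: print(p,onz(C[n],p,.01))
print(onz(C["top"],(160,180),.01))
E
```

```text
top [[ 259  156   59   58 1988]
 [   0  320   31    8  232]]
[258.65576 168.05637] [ 0.64697548 -0.09450944  0.01      ]
[304.46436 155.22995] [ 0.68395042 -0.23981047  0.01      ]
[317.27002 200.96439] [ 0.53792399 -0.27300146  0.01      ]
[271.46143 213.7908 ] [ 0.50242358 -0.12961045  0.01      ]
scene [[ 247  184   54   38 1035]
 [ 263  179    9    8   38]]
[0.6183466  0.21558367 0.01      ]
```

View pics/crop1.png

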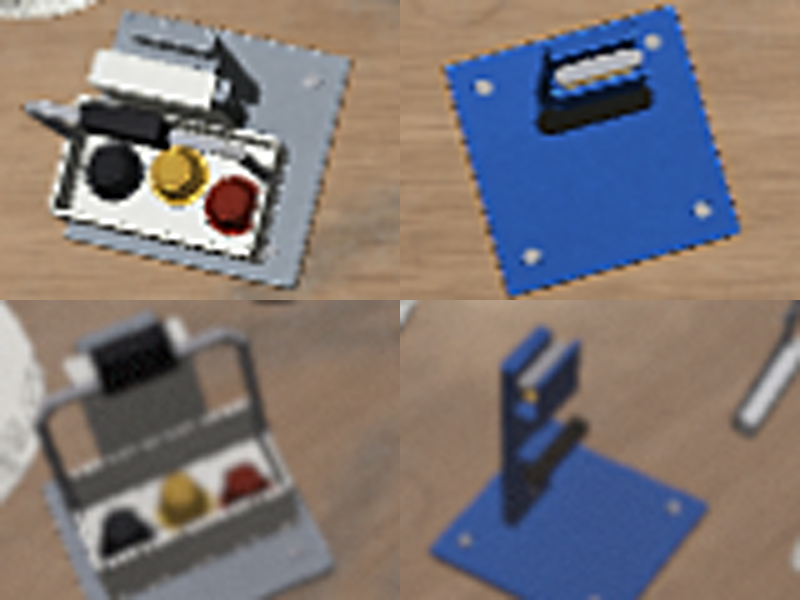

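```bash
cat >> h.py <<'E'
from scipy.spatial.transform import Rotation as Ro
def move(target,yaw,s=None):
    """rows numbers to target TCP (world), tool x yaw (deg), pointing down"""
    s=s or r.read_state(); R=s["ee_rot"]; y=np.radians(yaw)
    T=np.array([[np.cos(y),np.sin(y),0],[np.sin(y),-np.cos(y),0],[0,0,-1]])
    d=R.T@(np.array(target)-s["tcp_pos"])/.25; w=Ro.from_matrix(R.T@T).as_rotvec(degrees=True)/360
    print("shift",d.round(4),"turn",w.round(4), "mm",(d*250).round(1),"deg",(w*360).round(2))
def st():
    s=r.read_state(); print(round(s["t"],2),s["tcp_pos"].round(4),"yaw",np.degrees(np.arctan2(s["ee_rot"][1,0],s["ee_rot"][0,0])).round(2),"F",s["contact_force"].round(2),"M",s["moment"].round(3),"gap",round(s["finger_gap"],4),"gf",s["grip_force"]); return s
E
python3 - <<'E'
from h import *
import pickle
C=pickle.load(open("c0.pkl","rb"));t,s=C["top"],C["scene"]
print("grip",tri((t,(150,172.4)),(s,(172,221))),onz(t,(150,172.4),.208))
print("hook",tri((t,(290,168)),(s,(240+28,155+8))),onz(t,(290,168),.166))
g=[onz(t,(125+x/5,148+y/5),.01) for x,y in((125,10),(350,62),(298,288))];print(g)
print(np.degrees(np.arctan2(*( (g[0]-g[1])[[1,0]]))),np.degrees(np.arctan2(*( (g[1]-g[2])[[1,0]]))))
print("shaker",onz(t,(214,253),.09))
move((.655,-.12,.38),104)
E
```

```text
grip [0.60394015 0.2021221  0.20537982] [0.60485935 0.203239   0.208     ]
hook [ 0.61267296 -0.1787135   0.17662062] [ 0.61372222 -0.18041084  0.166     ]
[array([0.71599346, 0.24830173, 0.01      ]), array([0.677534  , 0.10469711, 0.01      ]), array([0.53550945, 0.13836421, 0.01      ])]
75.0071772177613 -13.335878605535115
shaker [0.38568251 0.04257321 0.09      ]
shift [ 2.2306 -1.2439 -0.5961] turn [-2.000e-04 -3.000e-04 -2.257e-01] mm [ 557.7 -311.  -149. ] deg [-8.000e-02 -9.000e-02 -8.127e+01]
```

>>> drive_tool:
  series:
    - [0.98, -0.54, -0.2, 0, 0, -0.11, -1]
    - [0.98, -0.54, -0.2, 0, 0, -0.11, -1]
    - [0.98, -0.54, -0.2, 0, 0, -0.11, -1]
    - [0.98, -0.54, -0.2, 0, 0, -0.11, -1]
    - [0.98, -0.54, -0.2, 0, 0, -0.11, -1]
    - [0.98, -0.54, -0.2, 0, 0, -0.11, -1]
    - [0.98, -0.54, -0.2, 0, 0, -0.11, -1]

```text
t: 0.85
tcp_pos: [0.4372, -0.4002, 0.2825]
ee_rot: [[0.46, 0.888, 0.002], [0.888, -0.46, -0.001], [0.0, 0.002, -1.0]]
contact_force: [0.1, -0.4, 0.7]
finger_gap: 0.0854
grip_force: 0.0
```

```bash
python3 -c "
from h import *
st(); move((.613,-.18,.33),103.7)"
```

```text
0.85 [ 0.4372 -0.4002  0.2825] yaw 62.64 F [ 0.13 -0.37  0.68] M [-0.013  0.03   0.033] gap 0.0854 gf 0.0
shift [ 1.1056  0.2199 -0.1891] turn [ 3.000e-04  1.000e-04 -1.141e-01] mm [276.4  55.  -47.3] deg [ 1.100e-01  2.000e-02 -4.106e+01]
```

>>> drive_tool:
  series:
    - [1, 0.22, -0.19, 0, 0, -0.114, -1]
    - [1, 0.22, -0.19, 0, 0, -0.114, -1]
    - [1, 0.22, -0.19, 0, 0, -0.114, -1]
    - [1, 0.22, -0.19, 0, 0, -0.114, -1]
    - [1, 0.22, -0.19, 0, 0, -0.114, -1]
    - [1, 0.22, -0.19, 0, 0, -0.114, -1]
    - [1, 0.22, -0.19, 0, 0, -0.114, -1]
    - [1, 0.22, -0.19, 0, 0, -0.114, -1]

```text
t: 1.65
tcp_pos: [0.5986, -0.2087, 0.3278]
ee_rot: [[-0.23, 0.973, -0.002], [0.973, 0.23, -0.0], [0.0, -0.002, -1.0]]
contact_force: [-0.0, 0.1, 0.2]
finger_gap: 0.0853
grip_force: 0.0
```

```bash
python3 - <<'E'
from h import *
import pickle
st(); c=capture("wrist"); pickle.dump(c,open("cb.pkl","wb")); print(proj(c,[[.613,-.18,.166]]))
u,v=proj(c,[[.613,-.18,.166]])[0].astype(int)
x0=max(0,min(u-80,512-160)); y0=max(0,min(v-60,384-120)); print(x0,y0)
cv2.imwrite("pics/wb.png",cv2.resize(c["image"][y0:y0+120,x0:x0+160,::-1],(800,600),interpolation=cv2.INTER_CUBIC))
move((.605,.2,.37),76)
E
```

```text
1.65 [ 0.5986 -0.2087  0.3278] yaw 103.28 F [-0.02  0.12  0.23] M [ 0.003 -0.049 -0.012] gap 0.0853 gf 0.0
[[275.75777502 145.95407452]]
195 85
shift [ 1.5867  0.4    -0.1687] turn [-0.0003 -0.      0.0756] mm [396.7 100.  -42.2] deg [-0.11 -0.   27.23]
```

View pics/wb.png

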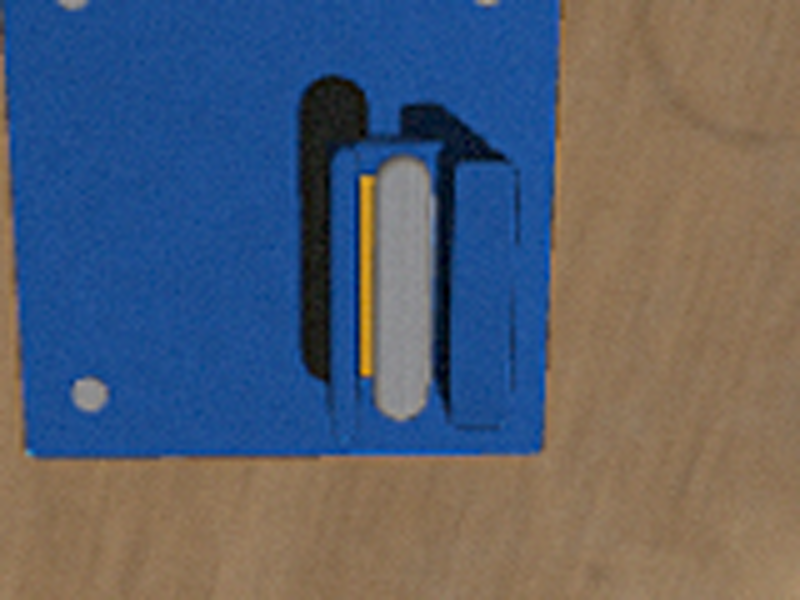

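Wrist view of the blue hook: the plate's top spans crop x 330–357, the brass pad 357–375 and the spring nose 375–432. The rear edge of the plate is therefore at crop x≈357, which is full-image column 266.

```bash
python3 - <<'E'
from h import *
import pickle
c=pickle.load(open("cb.pkl","rb")); im=c["image"]
hsv=cv2.cvtColor(im,cv2.COLOR_RGB2HSV)
sub=im[110:170,255:300].astype(int)
# yellow = R-B high; left edge subpixel at half level
yb=(im[...,0].astype(float)-im[...,2])[110:170,255:285]
L=[];
for v in range(124,157):
    row=yb[v-110]; hi=row.max(); lo=row[:8].mean(); h=(hi+lo)/2
    i=np.argmax(row>h); L.append((255+i-1+(h-row[i-1])/(row[i]-row[i-1]),v))
L=np.array(L); print(L[::6])
P=np.array([onz(c,p,.166) for p in L]); k=np.polyfit(P[:,1],P[:,0],1); print("edge yaw",np.degrees(np.arctan(-k[0])), "resid mm",1e3*np.std(P[:,0]-np.polyval(k,P[:,1])))
col=yb[:,11:14].max(1); print("pad rows",np.where(col>col.max()/2)[0][[0,-1]]+110)
g=cv2.cvtColor(im,cv2.COLOR_RGB2HSV)[110:175,270:281,1].astype(float).mean(1); print(g.round()) 
pl=im[105:180,262:266].astype(int).mean(1).round(); print([(105+i,*map(int,x)) for i,x in enumerate(pl)][::1])
E
```

```text
[[266.67808577 124.        ]
 [266.66360294 130.        ]
 [266.68538136 136.        ]
 [266.65757415 142.        ]
 [266.65086207 148.        ]
 [266.6466557  154.        ]]
edge yaw 13.952522355158838 resid mm 0.01091914525431053
pad rows [120 159]
[212. 210. 184. 199. 210. 203. 127.  69.  40.  17.  14.  11.   9.   8.
   8.   7.   7.   8.  10.   8.   8.   7.   7.   8.   9.   9.   8.   7.
   7.   7.   8.   5.   8.   8.   8.   8.   8.   7.   6.   6.   8.   6.
   9.   7.   7.   8.   7.   7.   7.   7.   7.   9.  12.  15.  17.  21.
  30.  66. 121. 190. 208. 206. 204. 204. 211.]
[(105, 29, 32, 30), (106, 30, 32, 30), (107, 27, 28, 27), (108, 32, 34, 33), (109, 29, 30, 27), (110, 28, 29, 28), (111, 27, 28, 26), (112, 26, 29, 30), (113, 19, 28, 42), (114, 13, 40, 76), (115, 25, 66, 123), (116, 30, 80, 148), (117, 30, 81, 149), (118, 30, 81, 148), (119, 27, 78, 147), (120, 29, 78, 149), (121, 32, 81, 149), (122, 27, 80, 150), (123, 29, 80, 151), (124, 26, 79, 150), (125, 31, 82, 153), (126, 28, 78, 150), (127, 28, 80, 151), (128, 30, 80, 150), (129, 28, 81, 151), (130, 25, 80, 150), (131, 2
[... 276 characters left out ...]
5, 32, 81, 152), (146, 29, 79, 150), (147, 30, 81, 151), (148, 30, 78, 151), (149, 32, 80, 151), (150, 26, 78, 150), (151, 28, 79, 150), (152, 29, 81, 150), (153, 26, 80, 149), (154, 31, 81, 152), (155, 29, 80, 150), (156, 30, 82, 152), (157, 29, 80, 151), (158, 27, 80, 151), (159, 27, 78, 148), (160, 31, 80, 150), (161, 30, 80, 149), (162, 28, 77, 147), (163, 36, 82, 148), (164, 32, 79, 147), (165, 30, 81, 146), (166, 27, 78, 142), (167, 31, 78, 146), (168, 28, 78, 145), (169, 31, 78, 144), (170, 27, 80, 146), (171, 34, 78, 146), (172, 26, 80, 144), (173, 30, 80, 146), (174, 22, 74, 144), (175, 16, 76, 158), (176, 138, 108, 92), (177, 142, 110, 78), (178, 134, 108, 77), (179, 138, 109, 81)]
```

>>> drive_tool:
  series:
    - [0.8, 0.2, -0.17, 0, 0, 0.0756, -1]
    - [0.8, 0.2, -0.17, 0, 0, 0.0756, -1]
    - [0.8, 0.2, -0.17, 0, 0, 0.0756, -1]
    - [0.8, 0.2, -0.17, 0, 0, 0.0756, -1]
    - [0.8, 0.2, -0.17, 0, 0, 0.0756, -1]
    - [0.8, 0.2, -0.17, 0, 0, 0.0756, -1]

```text
t: 2.3
tcp_pos: [0.6016, -0.0012, 0.3719]
ee_rot: [[0.238, 0.971, 0.001], [0.971, -0.238, -0.001], [-0.0, 0.001, -1.0]]
contact_force: [0.3, 0.2, 0.6]
finger_gap: 0.085
grip_force: 0.0
```

```bash
python3 -c "
from h import *
st(); move((.605,.2,.37),76)"
```

```text
2.3 [ 0.6016 -0.0012  0.3719] yaw 76.23 F [0.31 0.24 0.64] M [ 0.009 -0.031  0.014] gap 0.085 gf 0.0
shift [ 0.7847 -0.1784  0.007 ] turn [0.0002 0.0001 0.0006] mm [196.2 -44.6   1.7] deg [0.06 0.02 0.23]
```

>>> drive_tool:
  series:
    - [0.78, -0.18, 0, 0, 0, 0, -1]
    - [0.78, -0.18, 0, 0, 0, 0, -1]
    - [0.78, -0.18, 0, 0, 0, 0, -1]
    - [0.78, -0.18, 0, 0, 0, 0, -1]
    - [0.78, -0.18, 0, 0, 0, 0, -1]
    - [0.78, -0.18, 0, 0, 0, 0, -1]

```text
t: 2.9
tcp_pos: [0.6052, 0.1973, 0.3699]
ee_rot: [[0.24, 0.971, -0.002], [0.971, -0.24, -0.002], [-0.002, -0.001, -1.0]]
contact_force: [-0.3, -0.3, 0.3]
finger_gap: 0.0854
grip_force: 0.0
```

```bash
python3 - <<'E'
from h import *
import pickle
c=pickle.load(open("cb.pkl","rb"))
a=np.radians(13.9); xb=np.array([np.cos(a),np.sin(a),0]); yb=np.array([-np.sin(a),np.cos(a),0])
H=onz(c,(266.66,114.5),.166)-.025*yb; print("hook_b",H)
for z,m in((.146,(268,139.5)),(.1615,(275,(116.2+168.2)/2))):
    q=onz(c,m,z)-H; print("check y,x mm",1e3*q@yb,1e3*q@xb)
st(); c=capture("wrist"); pickle.dump(c,open("ca.pkl","wb")); 
u,v=proj(c,[[.605,.203,.208]])[0].astype(int)
x0=max(0,min(u-100,512-200)); y0=max(0,min(v-75,384-150)); print(u,v,x0,y0)
cv2.imwrite("pics/wa.png",cv2.resize(c["image"][y0:y0+150,x0:x0+200,::-1],(800,600),interpolation=cv2.INTER_CUBIC))
E
```

```text
hook_b [ 0.60386769 -0.1783488   0.166     ]
check y,x mm -1.0856208981267705 2.153736902943497
check y,x mm -1.0799445767761968 8.03159419961639
2.9 [0.6052 0.1973 0.3699] yaw 76.12 F [-0.28 -0.31  0.31] M [-0.006  0.015 -0.05 ] gap 0.0854 gf 0.0
251 164 151 89
```

View pics/wa.png

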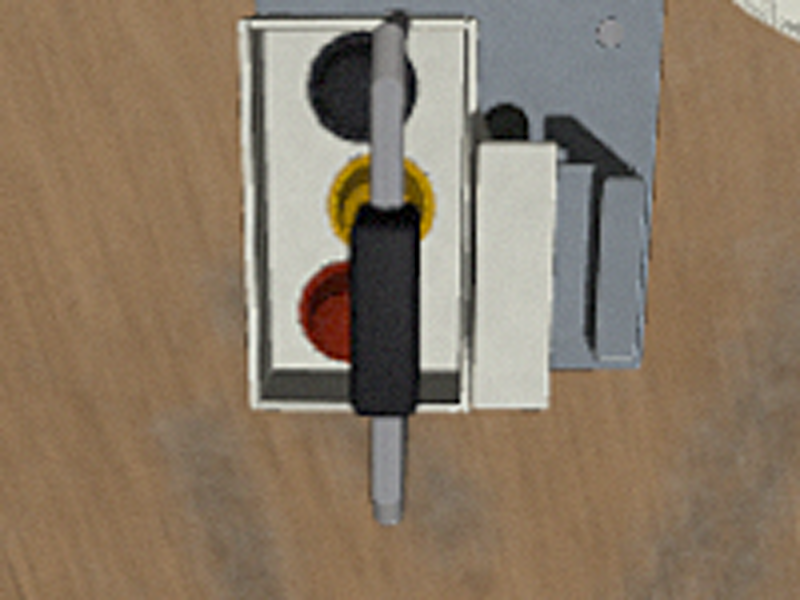

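Wrist view of the caddy: the grip block spans crop x 352–420, y 207–415, with its centre near full-image pixel (247.5,167). The bridge is at crop x 472–557. Its rear edge, at about 552, is the rear face of the lip.

```bash
python3 - <<'E'
from h import *
import pickle
c=pickle.load(open("ca.pkl","rb")); im=c["image"]
f=lambda x,y,z: onz(c,(151+(x+.5)/4-.5,89+(y+.5)/4-.5),z)
g=cv2.cvtColor(im,cv2.COLOR_RGB2GRAY)
# bridge rear edge & grip left/right edges per row, subpixel midlevel
def edge(v,u0,u1):
    row=g[v,u0:u1].astype(float); d=np.diff(row); i=np.argmax(abs(d)); w=abs(d[max(0,i-1):i+2]); return u0+.5+(np.arange(max(0,i-1),i+2)[:len(w)]@w)/w.sum()
E=np.array([onz(c,(edge(v,283,295),v),.176) for v in range(130,186,3)])
k=np.polyfit(E[:,1],E[:,0],1); print("bridge rear edge yaw",np.degrees(np.arctan(-k[0])),1e3*np.std(E[:,0]-np.polyval(k,E[:,1])))
G=[]
for v in range(150,184,3):
    l=edge(v,233,244); r_=edge(v,250,260); G.append((l,r_,v))
G=np.array(G);print(G[::3])
A=np.array([onz(c,(l,v),.224) for l,_,v in G]);B=np.array([onz(c,(q,v),.224) for _,q,v in G])
for X in(A,B):
    k2=np.polyfit(X[:,1],X[:,0],1); print("grip side yaw",np.degrees(np.arctan(-k2[0])))
a=np.arctan(-k[0]); xa=np.array([np.cos(a),np.sin(a),0]); ya=np.array([-np.sin(a),np.cos(a),0])
print("x: grip edges",(A@xa).mean(),(B@xa).mean(),"bridge rear",(E@xa).mean())
print("y ends grip",[f(386,y,.224)@ya for y in(207,220,415)],"bridge ends",[f(520,143,.176)@ya,f(515,408,.176)@ya], "tray ends@.102", [f(360,y,.102)@ya for y in(18,408)])
print("dark col",g[130:200,246:250].mean(1).round().astype(int))
print(xa,ya)
E
```

```text
bridge rear edge yaw -14.346662557061894 0.24372106847175964
[[237.58762887 255.4826087  150.        ]
 [239.625      255.50526316 159.        ]
 [238.453125   255.52105263 168.        ]
 [237.80357143 255.54864865 177.        ]]
grip side yaw -14.62542564478479
grip side yaw -13.766486329798365
x: grip edges 0.523329871608255 0.5391034319399651 bridge rear 0.5738571697119302
y ends grip [np.float64(0.372573547431649), np.float64(0.3697052554133644), np.float64(0.3245553007826938)] bridge ends [np.float64(0.38070590215133077), np.float64(0.31047842313987334)] tray ends@.102 [np.float64(0.4082020333245757), np.float64(0.28542955026550765)]
dark col [144 146 144 143 145 146 144 146 147 152 118  46   3   6  10  20  32  42
  47  46  49  48  47  47  47  46  46  47  46  44  45  47  48  45  47  44
  48  44  44  44  43  42  44  41  44  44  37  44  43  42  41  40  38  39
  40  37  38  39  38  37  36  34  14 105 147 148 146 144 146 146]
[ 0.96881425 -0.24778811  0.        ] [0.24778811 0.96881425 0.        ]
```

```bash
python3 - <<'E'
from h import *
st(); move((.6005,.2041,.1893),76)
E
```

```text
2.95 [0.6053 0.1965 0.3702] yaw 76.04 F [ 0.47 -0.78  0.31] M [ 0.001 -0.009 -0.005] gap 0.0856 gf 0.0
shift [ 0.0261 -0.0252  0.7237] turn [-0.0002  0.0003  0.0001] mm [  6.5  -6.3 180.9] deg [-0.06  0.1   0.04]
```

>>> drive_tool:
  series:
    - [0.026, -0.025, 0.2, 0, 0, 0, -1]
    - [0.026, -0.025, 0.4, 0, 0, 0, -1]
    - [0.026, -0.025, 0.52, 0, 0, 0, -1]
    - [0.026, -0.025, 0.62, 0, 0, 0, -1]
    - [0.026, -0.025, 0.7, 0, 0, 0, -1]
    - [0.026, -0.025, 0.72, 0, 0, 0, -1]
    - [0.026, -0.025, 0.72, 0, 0, 0, -1]

```text
t: 3.65
tcp_pos: [0.6003, 0.2044, 0.1904]
ee_rot: [[0.242, 0.97, -0.002], [0.97, -0.242, -0.001], [-0.001, -0.002, -1.0]]
contact_force: [0.4, -0.5, -0.1]
finger_gap: 0.0853
grip_force: 0.0
```

```bash
python3 - <<'E'
from h import *
st(); move((.6005,.2041,.1893),76)
E
```

```text
3.65 [0.6003 0.2044 0.1904] yaw 76.0 F [ 0.4  -0.47 -0.14] M [ 0.009 -0.016  0.018] gap 0.0853 gf 0.0
shift [-0.0009  0.001   0.0043] turn [-0.0003  0.0002 -0.    ] mm [-0.2  0.3  1.1] deg [-0.1   0.07 -0.  ]
```

>>> drive_tool:
  series:
    - [0, 0, 0.003, 0, 0, 0, 0]
    - [0, 0, 0.003, 0, 0, 0, 0.3]
    - [0, 0, 0.003, 0, 0, 0, 0.5]
    - [0, 0, 0.003, 0, 0, 0, 0.7]
    - [0, 0, 0.003, 0, 0, 0, 1]
    - [0, 0, 0.003, 0, 0, 0, 1]
    - [0, 0, 0.003, 0, 0, 0, 1]
    - [0, 0, 0.003, 0, 0, 0, 1]
    - [0, 0, 0.003, 0, 0, 0, 1]
    - [0, 0, 0.003, 0, 0, 0, 1]
  grip_force: 80

```text
t: 4.65
tcp_pos: [0.6026, 0.2062, 0.1917]
ee_rot: [[0.239, 0.971, 0.007], [0.971, -0.239, -0.001], [0.001, 0.007, -1.0]]
contact_force: [5.6, -0.4, -0.5]
finger_gap: 0.0153
grip_force: 78.3
```

```bash
python3 - <<'E'
from h import *
st()
E
```

```text
4.65 [0.6026 0.2062 0.1917] yaw 76.16 F [ 5.63 -0.41 -0.49] M [-0.297 -1.106 -0.097] gap 0.0153 gf 78.28374981880188
```

>>> drive_tool:
  series:
    - [0, 0, -0.02, 0, 0, 0, 1]
    - [0, 0, -0.06, 0, 0, 0, 1]
    - [0, 0, -0.1, 0, 0, 0, 1]
    - [0, 0, -0.14, 0, 0, 0, 1]
    - [0, 0, -0.18, 0, 0, 0, 1]
    - [0, 0, -0.22, 0, 0, 0, 1]
    - [0, 0, -0.26, 0, 0, 0, 1]
    - [0, 0, -0.28, 0, 0, 0, 1]
    - [0, 0, -0.28, 0, 0, 0, 1]
    - [0, 0, -0.28, 0, 0, 0, 1]

```text
t: 5.65
tcp_pos: [0.6001, 0.2066, 0.2604]
ee_rot: [[0.239, 0.971, -0.0], [0.971, -0.239, -0.0], [-0.0, -0.0, -1.0]]
contact_force: [0.2, 0.6, -3.8]
finger_gap: 0.0151
grip_force: 79.6
```

```bash
python3 - <<'E'
from h import *
import pickle
st(); c=capture("wrist"); pickle.dump(c,open("cg.pkl","wb")); st()
x0,y0=130,80
cv2.imwrite("pics/wg.png",cv2.resize(c["image"][y0:y0+225,x0:x0+300,::-1],(800,600),interpolation=cv2.INTER_CUBIC))
E
```

```text
5.65 [0.6001 0.2066 0.2604] yaw 76.16 F [ 0.18  0.58 -3.79] M [0.031 0.021 0.006] gap 0.0151 gf 79.5636785030365
5.7 [0.5999 0.2065 0.2599] yaw 76.16 F [ 0.11 -0.5  -4.48] M [0.025 0.018 0.022] gap 0.0146 gf 79.56236958503723
```

View pics/wg.png

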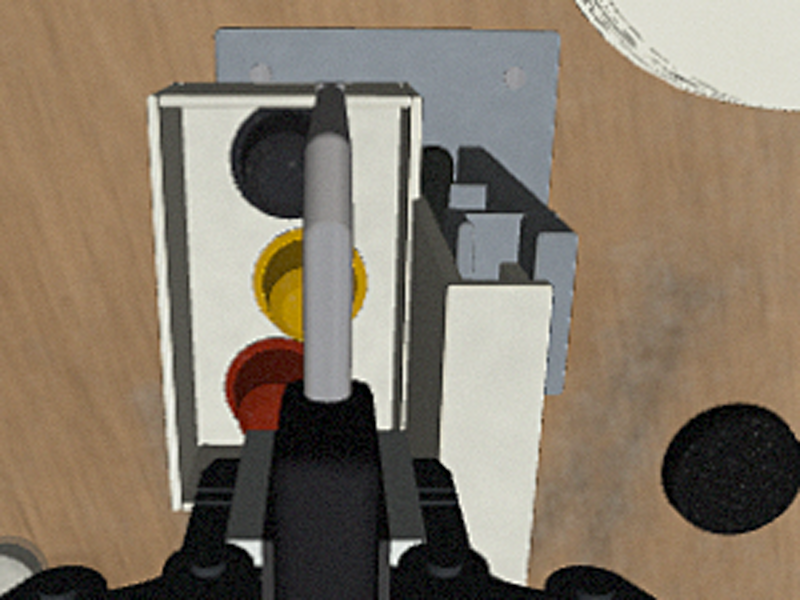

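The view shows the caddy held level with all three capsules inside, and the bridge is visible at crop (445–552, 283). Now I'll carry it over.

>>> drive_tool:
  series:
    - [0, 0, -0.06, 0, 0, 0, 1]
    - [-0.02, 0, -0.16, 0, 0, 0, 1]
    - [-0.08, 0.01, -0.24, 0, 0, -0.002, 1]
    - [-0.18, 0.03, -0.28, 0, 0, -0.006, 1]
    - [-0.3, 0.05, -0.28, 0, 0, -0.011, 1]
    - [-0.42, 0.07, -0.28, 0, 0, -0.017, 1]
    - [-0.54, 0.09, -0.28, 0, 0, -0.023, 1]
    - [-0.66, 0.11, -0.28, 0, 0, -0.029, 1]
    - [-0.78, 0.13, -0.28, 0, 0, -0.035, 1]
    - [-0.88, 0.14, -0.28, 0, 0, -0.0386, 1]

```text
t: 6.7
tcp_pos: [0.5815, -0.0171, 0.3316]
ee_rot: [[-0.001, 1.0, 0.001], [1.0, 0.001, -0.001], [-0.001, 0.001, -1.0]]
contact_force: [0.3, 0.0, -4.4]
finger_gap: 0.0148
grip_force: 79.6
```

```bash
python3 - <<'E'
from h import *
st(); move((.564,-.235,.33),103.95)
E
```

```text
6.7 [ 0.5815 -0.0171  0.3316] yaw 90.08 F [ 0.27  0.01 -4.44] M [ 0.01  -0.007 -0.059] gap 0.0148 gf 79.59381222724915
shift [-0.8717 -0.0713  0.0068] turn [ 0.0001  0.0001 -0.0385] mm [-217.9  -17.8    1.7] deg [  0.04   0.04 -13.87]
```

>>> drive_tool:
  series:
    - [-0.06, -0.005, 0, 0, 0, -0.003, 1]
    - [-0.16, -0.015, 0, 0, 0, -0.008, 1]
    - [-0.28, -0.025, 0, 0, 0, -0.014, 1]
    - [-0.4, -0.035, 0, 0, 0, -0.02, 1]
    - [-0.52, -0.045, 0, 0, 0, -0.026, 1]
    - [-0.64, -0.055, 0, 0, 0, -0.031, 1]
    - [-0.75, -0.065, 0, 0, 0, -0.036, 1]
    - [-0.83, -0.07, 0, 0, 0, -0.0385, 1]
    - [-0.87, -0.071, 0, 0, 0, -0.0385, 1]
    - [-0.87, -0.071, 0, 0, 0, -0.0385, 1]

```text
t: 7.7
tcp_pos: [0.564, -0.234, 0.3309]
ee_rot: [[-0.238, 0.971, 0.0], [0.971, 0.238, -0.0], [-0.0, 0.0, -1.0]]
contact_force: [0.2, 0.8, -4.7]
finger_gap: 0.0147
grip_force: 79.6
```

>>> drive_tool:
  series:
    - [0, 0, 0.06, 0, 0, 0, 1]
    - [0, 0, 0.14, 0, 0, 0, 1]
    - [0, 0, 0.22, 0, 0, 0, 1]
    - [0, 0, 0.3, 0, 0, 0, 1]
    - [0, 0, 0.36, 0, 0, 0, 1]
    - [0, 0, 0.4, 0, 0, 0, 1]
    - [0, 0, 0.4, 0, 0, 0, 1]

```text
t: 8.4
tcp_pos: [0.5633, -0.2317, 0.2283]
ee_rot: [[-0.241, 0.97, -0.003], [0.97, 0.241, 0.002], [0.003, -0.003, -1.0]]
contact_force: [-1.0, 0.7, -4.7]
finger_gap: 0.0145
grip_force: 79.6
```

```bash
python3 - <<'E'
from h import *
import pickle
s=st(); c=capture("wrist"); c["s"]=s; pickle.dump(c,open("cb2.pkl","wb"))
x0,y0=212,90
cv2.imwrite("pics/wb2.png",cv2.resize(c["image"][y0:y0+150,x0:x0+200,::-1],(800,600),interpolation=cv2.INTER_CUBIC))
E
```

```text
8.4 [ 0.5633 -0.2317  0.2283] yaw 103.95 F [-1.    0.72 -4.68] M [ 0.05  0.09 -0.04] gap 0.0145 gf 79.59384799003601
```

View pics/wb2.png

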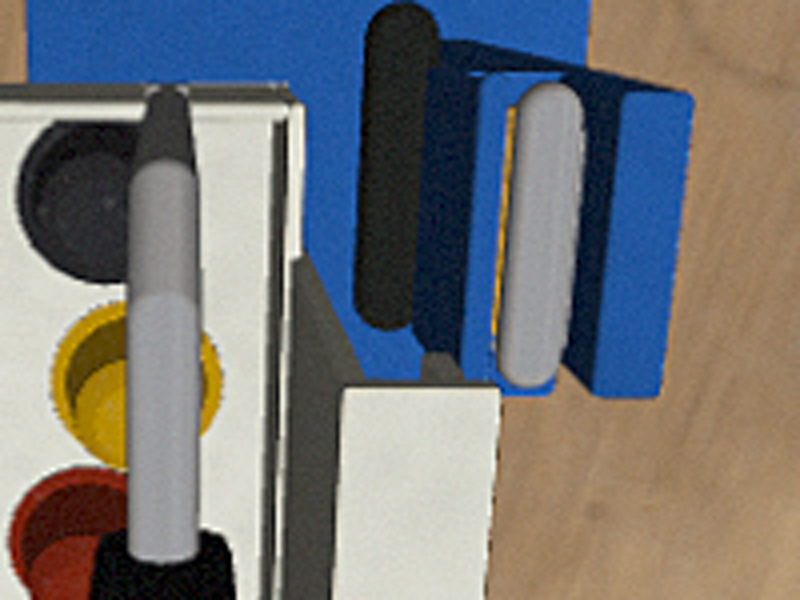

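The view shows the bridge's rear edge at crop x≈497 and its +y end at y≈388. The plate's rear edge is where blue meets yellow, at crop x≈512 at the top and 495 at the bottom, and the plate's +y end is at y≈73.

```bash
python3 - <<'E'
from h import *
import pickle
c=pickle.load(open("cb2.pkl","rb")); im=c["image"].astype(float); s=c["s"]
print(s["tcp_pos"])
a=np.radians(13.95); xb=np.array([np.cos(a),np.sin(a),0]); yb=np.array([-np.sin(a),np.cos(a),0])
g=im.mean(2); yl=im[...,0]-im[...,2]
def cross(row,u0):
    h=(row.max()+row.min())/2; i=np.argmax(row>h) ; return u0+i-1+(h-row[i-1])/(row[i]-row[i-1])
P=np.array([(cross(yl[v,330:342],330),v) for v in range(119,168,3)]); print(P[::4])
# bridge rear edge: white->wood/blue : falling blue channel
def fall(row,u0):
    d=-np.diff(row); i=np.argmax(d); w=np.clip(d[i-1:i+2],0,None); return u0+.5+(np.arange(i-1,i+2)@w)/w.sum()
Q=np.array([(fall(im[v,328:345,2],328),v) for v in range(195,238,3)]); print(Q[::4])
def line(P,z):
    X=np.array([onz(c,p,z) for p in P]); k=np.polyfit(X[:,1],X[:,0],1); r_=X[:,0]-np.polyval(k,X[:,1])
    ok=abs(r_)<2*r_.std()+1e-6; k=np.polyfit(X[ok,1],X[ok,0],1); return (X[ok]@xb).mean(),np.degrees(np.arctan(-k[0])),1e3*r_.std(), X[ok].mean(0)
hz=.166
H=line(P,hz); print("plate rear x_b, yaw",H)
for z in(.2130,.215,.217):
    B=line(Q,z); print(z,"bridge",B,"lip-hook mm",1e3*(B[0]-.002-H[0]), "lip-TCP",1e3*(B[0]-.002-s["tcp_pos"]@xb))
    print("  y end bridge minus 35 - hook(y end-25)",1e3*(onz(c,(212+105,90+388/4),z)@yb-.035-(onz(c,(212+127,90+73/4),hz)@yb-.025)))
E
```

```text
[ 0.56331287 -0.23174425  0.2282886 ]
[[338.26282051 119.        ]
 [337.28235294 131.        ]
 [336.38359788 143.        ]
 [335.47355769 155.        ]
 [334.47046414 167.        ]]
[[336.5        195.        ]
 [335.5        207.        ]
 [334.22357724 219.        ]
 [333.29365079 231.        ]]
plate rear x_b, yaw (np.float64(0.5424044436950196), np.float64(13.927241589895205), np.float64(0.10010528178483463), array([ 0.60242573, -0.17527167,  0.166     ]))
0.213 bridge (np.float64(0.5323078918640227), np.float64(13.573968399473491), np.float64(0.07701623414107882), array([ 0.59980389, -0.20659815,  0.213     ])) lip-hook mm -12.096551830996894 lip-TCP 39.47686720029997
  y end bridge minus 35 - hook(y end-25) -45.332057055399446
0.215 bridge (np.float64(0.5317751720322291), np.float64(13.573968399472726), np.float64(0.07604637193069137), array([ 0.59908634, -0.20591925,  0.215     ])) lip-hook mm -12.629271662790487 lip-TCP 38.94414736850638
  y end bridge minus 35 - hook(y end-25) -44.69992277986145
0.217 bridge (np.float64(0.5312424522004355), np.float64(13.573968399472694), np.float64(0.0750765097203048), array([ 0.59836879, -0.20524035,  0.217     ])) lip-hook mm -13.161991494584079 lip-TCP 38.411427536712786
  y end bridge minus 35 - hook(y end-25) -44.06778850432358
```

>>> drive_tool:
  series:
    - [0.04, 0, 0, 0, 0, 0, 1]
    - [0.1, 0, 0, 0, 0, -0.001, 1]
    - [0.16, 0.01, 0, 0, 0, -0.001, 1]
    - [0.18, 0.03, 0, 0, 0, -0.001, 1]
    - [0.18, 0.05, 0, 0, 0, -0.001, 1]
    - [0.18, 0.06, 0, 0, 0, -0.001, 1]
    - [0.18, 0.06, 0, 0, 0, -0.001, 1]
    - [0.18, 0.06, 0, 0, 0, -0.001, 1]
    - [0.18, 0.06, 0, 0, 0, -0.001, 1]

```text
t: 9.35
tcp_pos: [0.5678, -0.186, 0.2304]
ee_rot: [[-0.246, 0.969, -0.0], [0.969, 0.246, 0.0], [0.0, -0.0, -1.0]]
contact_force: [-0.5, 0.5, -3.7]
finger_gap: 0.0148
grip_force: 79.6
```

```bash
python3 - <<'E'
from h import *
import pickle
s=st(); c=capture("wrist"); c["s"]=s; pickle.dump(c,open("cb3.pkl","wb")); s=st()
a=np.radians(13.95); xb=np.array([np.cos(a),np.sin(a),0]); yb=np.array([-np.sin(a),np.cos(a),0])
print("TCP xb,yb",s["tcp_pos"]@xb,s["tcp_pos"]@yb, "before .5631", np.array([.56331287,-.23174425,0])@xb,np.array([.56331287,-.23174425,0])@yb)
x0,y0=212,90
cv2.imwrite("pics/wb3.png",cv2.resize(c["image"][y0:y0+150,x0:x0+200,::-1],(800,600),interpolation=cv2.INTER_CUBIC))
E
```

```text
9.35 [ 0.5678 -0.186   0.2304] yaw 104.24 F [-0.55  0.47 -3.7 ] M [ 0.033  0.041 -0.033] gap 0.0148 gf 79.59082245826721
9.4 [ 0.5677 -0.186   0.2304] yaw 104.24 F [-0.07  0.07 -4.95] M [-0.017 -0.013 -0.041] gap 0.0149 gf 79.59897637367249
TCP xb,yb 0.5061645706376536 -0.3173383792314013 before .5631 0.4908310277566865 -0.36070997921739584
```

View pics/wb3.png

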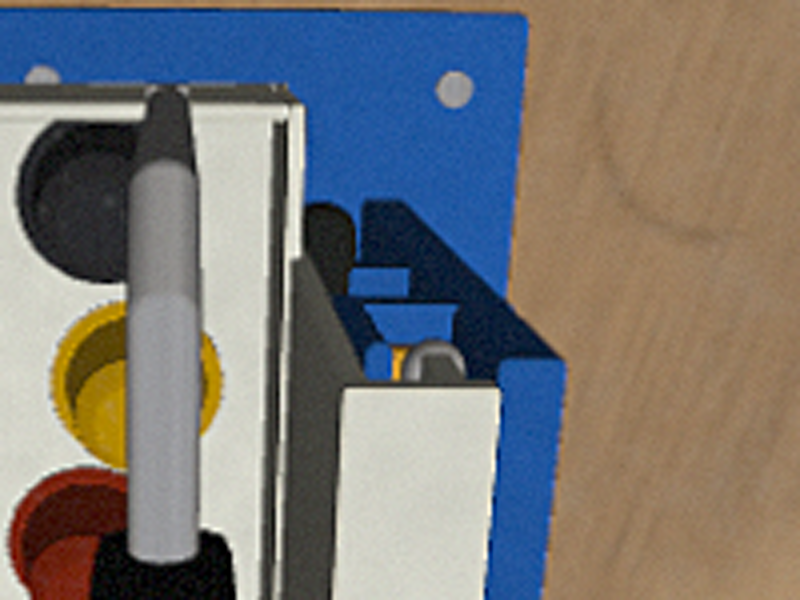

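The caddy is now over the hook. The plate's +y end shows at crop (365–392, 345) just above the bridge edge at y≈388, with yellow starting at x≈392.

```bash
python3 - <<'E'
from h import *
import pickle
a=np.radians(13.95); xb=np.array([np.cos(a),np.sin(a),0]); yb=np.array([-np.sin(a),np.cos(a),0])
for n in("cb2","cb3"):
    c=pickle.load(open(n+".pkl","rb")); im=c["image"].astype(float); yl=im[...,0]-im[...,2]
    o=ray(c,(256,192))[0]; R=cam(c)[2]; print(n,"cam",o.round(4),"tcp",c["s"]["tcp_pos"].round(4),"cam-tcp xb,yb",(o-c["s"]["tcp_pos"])@xb,(o-c["s"]["tcp_pos"])@yb)
    H=[]
    for v in ((130,140,150,160) if n=="cb2" else (178,180,182,184)):
        u0=330 if n=="cb2" else 305; row=yl[v,u0:u0+11]; h=(row.max()+row[:3].mean())/2; i=np.argmax(row>h); u=u0+i-1+(h-row[i-1])/(row[i]-row[i-1]); H.append((u,onz(c,(u,v),.166)@xb))
    print(np.array(H).round(4))
    B=[onz(c,q,.2164)@xb for q in((336.5,195),(335.5,207),(334.2,219))]; print("bridge",B, "lip-hook mm",1e3*(np.mean(B)-.002-np.mean([h[1] for h in H])))
    st0=c["s"]["tcp_pos"]@xb
    print("lip(nominal) - hook:",1e3*(st0+.04-np.mean([h[1] for h in H])))
E
```

```text
cb2 cam [ 0.5428 -0.1527  0.3718] tcp [ 0.5633 -0.2317  0.2283] cam-tcp xb,yb -0.0008261268309409579 0.08166499137797642
[[337.5281   0.5424]
 [337.0068   0.5425]
 [336.1711   0.5425]
 [335.4276   0.5425]]
bridge [np.float64(0.531534458412523), np.float64(0.531540910649984), np.float64(0.531401956291888)] lip-hook mm -12.977605908469968
lip(nominal) - hook: -11.639023029545449
cb3 cam [ 0.5465 -0.1067  0.3737] tcp [ 0.5678 -0.186   0.2304] cam-tcp xb,yb -0.0015710934380588786 0.08205895147525928
[[309.7518   0.5425]
 [309.658    0.5425]
 [309.6144   0.5426]
 [309.4414   0.5425]]
bridge [np.float64(0.5473584765084761), np.float64(0.5474028302857664), np.float64(0.5473006000816486)] lip-hook mm 2.8321127712311878
lip(nominal) - hook: 3.6504375813956047
```

>>> drive_tool:
  series:
    - [0, 0, 0.02, 0, 0, 0, 1]
    - [0, 0, 0.04, 0, 0, 0, 1]
    - [0, 0, 0.055, 0, 0, 0, 1]
    - [0, 0, 0.06, 0, 0, 0, 1]
    - [0, 0, 0.068, 0, 0, 0, 1]
    - [0, 0, 0.076, 0, 0, 0, 1]
    - [0, 0, 0.084, 0, 0, 0, 1]
    - [0, 0, 0.084, 0, 0, 0, 1]

```text
t: 10.2
tcp_pos: [0.5677, -0.1855, 0.2092]
ee_rot: [[-0.247, 0.969, -0.0], [0.969, 0.247, 0.0], [0.0, -0.0, -1.0]]
contact_force: [-0.7, -0.2, -4.5]
finger_gap: 0.0149
grip_force: 79.6
```

```bash
python3 -c "
from h import *
st()"
```

```text
10.2 [ 0.5677 -0.1855  0.2092] yaw 104.27 F [-0.71 -0.22 -4.49] M [ 0.041  0.028 -0.007] gap 0.0149 gf 79.58046913146973
```

>>> drive_tool:
  series:
    - [0, 0, 0.006, 0, 0, 0, 1]
    - [0, 0, 0.012, 0, 0, 0, 1]
    - [0, 0, 0.016, 0, 0, 0, 1]
    - [0, 0, 0.016, 0, 0, 0, 1]

```text
t: 10.6
tcp_pos: [0.5678, -0.1858, 0.2065]
ee_rot: [[-0.247, 0.969, -0.0], [0.969, 0.247, -0.001], [-0.001, -0.0, -1.0]]
contact_force: [-3.9, 0.2, 0.9]
finger_gap: 0.0147
grip_force: 80.3
```

>>> drive_tool:
  series:
    - [0, 0, 0.004, 0, 0, 0, 1]
    - [0, 0, 0.008, 0, 0, 0, 1]
    - [0, 0, 0.012, 0, 0, 0, 1]
    - [0, 0, 0.012, 0, 0, 0, 1]

```text
t: 11.0
tcp_pos: [0.5673, -0.1857, 0.2014]
ee_rot: [[-0.246, 0.969, -0.002], [0.969, 0.246, 0.0], [0.001, -0.001, -1.0]]
contact_force: [-2.1, -1.1, -3.8]
finger_gap: 0.0149
grip_force: 79.8
```

>>> drive_tool:
  series:
    - [0, 0, 0.004, 0, 0, 0, 1]
    - [0, 0, 0.008, 0, 0, 0, 1]
    - [0, 0, 0.012, 0, 0, 0, 1]
    - [0, 0, 0.012, 0, 0, 0, 1]

```text
t: 11.4
tcp_pos: [0.5676, -0.1855, 0.1991]
ee_rot: [[-0.247, 0.969, -0.001], [0.969, 0.247, 0.0], [0.001, -0.001, -1.0]]
contact_force: [-3.0, -1.6, -4.2]
finger_gap: 0.0149
grip_force: 79.7
```

>>> drive_tool:
  series:
    - [0, 0, 0.003, 0, 0, 0, 1]
    - [0, 0, 0.006, 0, 0, 0, 1]
    - [0, 0, 0.006, 0, 0, 0, 1]

```text
t: 11.7
tcp_pos: [0.5678, -0.1855, 0.1979]
ee_rot: [[-0.247, 0.969, -0.0], [0.969, 0.247, 0.0], [0.0, -0.0, -1.0]]
contact_force: [-3.3, -0.5, -3.2]
finger_gap: 0.0149
grip_force: 79.8
```

>>> drive_tool:
  series:
    - [0, 0, 0.003, 0, 0, 0, 1]
    - [0, 0, 0.006, 0, 0, 0, 1]
    - [0, 0, 0.006, 0, 0, 0, 1]

```text
t: 12.0
tcp_pos: [0.5678, -0.1856, 0.1965]
ee_rot: [[-0.247, 0.969, -0.0], [0.969, 0.247, 0.0], [0.0, -0.0, -1.0]]
contact_force: [-3.8, -1.0, -4.1]
finger_gap: 0.0149
grip_force: 79.8
```

>>> drive_tool:
  series:
    - [0, 0, 0.003, 0, 0, 0, 1]
    - [0, 0, 0.006, 0, 0, 0, 1]
    - [0, 0, 0.006, 0, 0, 0, 1]

```text
t: 12.3
tcp_pos: [0.5678, -0.1857, 0.1949]
ee_rot: [[-0.247, 0.969, -0.0], [0.969, 0.247, -0.0], [-0.0, -0.0, -1.0]]
contact_force: [-3.5, -1.6, -3.8]
finger_gap: 0.0148
grip_force: 79.8
```

>>> drive_tool:
  series:
    - [0, 0, 0.003, 0, 0, 0, 1]
    - [0, 0, 0.006, 0, 0, 0, 1]
    - [0, 0, 0.006, 0, 0, 0, 1]

```text
t: 12.6
tcp_pos: [0.5678, -0.1857, 0.1934]
ee_rot: [[-0.247, 0.969, -0.0], [0.969, 0.247, -0.0], [-0.0, -0.0, -1.0]]
contact_force: [-4.0, -1.0, -2.9]
finger_gap: 0.0148
grip_force: 79.8
```

>>> drive_tool:
  series:
    - [0, 0, 0.003, 0, 0, 0, 1]
    - [0, 0, 0.006, 0, 0, 0, 1]
    - [0, 0, 0.006, 0, 0, 0, 1]

```text
t: 12.9
tcp_pos: [0.5679, -0.1857, 0.1921]
ee_rot: [[-0.247, 0.969, 0.0], [0.969, 0.247, -0.0], [-0.0, 0.0, -1.0]]
contact_force: [-3.4, 0.2, -3.1]
finger_gap: 0.015
grip_force: 79.9
```

>>> drive_tool:
  series:
    - [0, 0, 0.003, 0, 0, 0, 1]
    - [0, 0, 0.006, 0, 0, 0, 1]
    - [0, 0, 0.006, 0, 0, 0, 1]

```text
t: 13.2
tcp_pos: [0.568, -0.1857, 0.1921]
ee_rot: [[-0.247, 0.969, 0.0], [0.969, 0.247, -0.0], [-0.0, 0.0, -1.0]]
contact_force: [-5.2, -0.5, 2.2]
finger_gap: 0.0151
grip_force: 80.9
```

>>> drive_tool:
  series:
    - [0, 0, 0.003, 0, 0, 0, 1]
    - [0, 0, 0.006, 0, 0, 0, 1]
    - [0, 0, 0.006, 0, 0, 0, 1]

```text
t: 13.5
tcp_pos: [0.568, -0.1858, 0.192]
ee_rot: [[-0.247, 0.969, 0.0], [0.969, 0.247, -0.001], [-0.001, 0.0, -1.0]]
contact_force: [-7.5, 1.6, 6.8]
finger_gap: 0.0145
grip_force: 81.5
```

>>> drive_tool:
  series:
    - [0, 0, 0.001, 0, 0, 0, 1]
    - [0, 0, 0.001, 0, 0, 0, 1]
    - [0, 0, 0.001, 0, 0, 0, 1]
    - [0, 0, 0.001, 0, 0, 0, 1]
    - [0, 0, 0.001, 0, 0, 0, 1]

```text
t: 14.0
tcp_pos: [0.568, -0.1858, 0.192]
ee_rot: [[-0.247, 0.969, 0.0], [0.969, 0.247, -0.001], [-0.001, 0.0, -1.0]]
contact_force: [-8.4, 0.6, 9.2]
finger_gap: 0.0149
grip_force: 81.5
```

```bash
python3 -c "
from h import *
s=st(); print(s['ee_rot'].round(4))"
```

```text
14.0 [ 0.568  -0.1858  0.192 ] yaw 104.3 F [-8.39  0.56  9.17] M [0.208 1.456 0.027] gap 0.0149 gf 81.45496129989624
[[-2.47e-01  9.69e-01  3.00e-04]
 [ 9.69e-01  2.47e-01 -6.00e-04]
 [-7.00e-04  2.00e-04 -1.00e+00]]
```

>>> drive_tool:
  series:
    - [0, -0.002, -0.005, 0, 0, 0, 1]
    - [0, -0.004, -0.01, 0, 0, 0, 1]
    - [0, -0.005, -0.012, 0, 0, 0, 1]
    - [0, -0.005, -0.012, 0, 0, 0, 1]
    - [0, -0.005, -0.012, 0, 0, 0, 1]
  grip_force: 30

```text
t: 14.5
tcp_pos: [0.5672, -0.1859, 0.192]
ee_rot: [[-0.246, 0.969, 0.002], [0.969, 0.246, 0.0], [-0.0, 0.002, -1.0]]
contact_force: [-0.9, -0.5, -1.7]
finger_gap: 0.0147
grip_force: 79.9
```

```bash
python3 -c "
from h import *
s=st()"
```

```text
14.5 [ 0.5672 -0.1859  0.192 ] yaw 104.27 F [-0.85 -0.53 -1.7 ] M [ 0.121 -0.022 -0.053] gap 0.0147 gf 79.93164896965027
```

>>> drive_tool:
  series:
    - [0, 0, 0, 0, 0, 0, 0.65]
    - [0, 0, 0, 0, 0, 0, 0.55]
    - [0, 0, 0, 0, 0, 0, 0.45]
    - [0, 0, 0, 0, 0, 0, 0.3]
    - [0, 0, 0, 0, 0, 0, 0.1]
    - [0, 0, 0, 0, 0, 0, -0.1]
    - [0, 0, 0, 0, 0, 0, -0.1]
    - [0, 0, 0, 0, 0, 0, -0.1]

```text
t: 15.3
tcp_pos: [0.5666, -0.1859, 0.1918]
ee_rot: [[-0.247, 0.969, 0.0], [0.969, 0.247, -0.0], [-0.0, 0.0, -1.0]]
contact_force: [-1.4, 0.3, 0.4]
finger_gap: 0.0467
grip_force: 0.0
```

>>> drive_tool:
  series:
    - [0, 0, -0.02, 0, 0, 0, -0.1]
    - [0, 0, -0.06, 0, 0, 0, -0.1]
    - [0, 0, -0.12, 0, 0, 0, -0.1]
    - [0, 0, -0.2, 0, 0, 0, -0.1]
    - [0, 0, -0.3, 0, 0, 0, -0.1]
    - [0, 0, -0.4, 0, 0, 0, -0.1]
    - [0, 0, -0.5, 0, 0, 0, -0.1]
    - [0, 0, -0.5, 0, 0, 0, -0.1]
    - [0, 0, -0.5, 0, 0, 0, -0.1]

```text
t: 16.2
tcp_pos: [0.5669, -0.186, 0.3183]
ee_rot: [[-0.247, 0.969, 0.002], [0.969, 0.247, -0.001], [-0.002, 0.002, -1.0]]
contact_force: [0.1, -0.1, -0.1]
finger_gap: 0.0469
grip_force: 0.0
```

```bash
python3 - <<'E'
from h import *
st(); w=capture("wrist")["image"][70:310,100:420,::-1]; s=capture("scene")["image"][120:240,200:360,::-1]
cv2.imwrite("pics/end.png",np.hstack([cv2.resize(w,(400,300)),cv2.resize(s,(400,300),interpolation=cv2.INTER_CUBIC)])); st()
E
```

```text
16.2 [ 0.5669 -0.186   0.3183] yaw 104.28 F [ 0.14 -0.08 -0.07] M [ 0.053 -0.006  0.026] gap 0.0469 gf 0.0
16.3 [ 0.5661 -0.1857  0.3156] yaw 104.27 F [-0.26  0.28 -0.38] M [ 0.024  0.045 -0.012] gap 0.0469 gf 0.0
```

View pics/end.png

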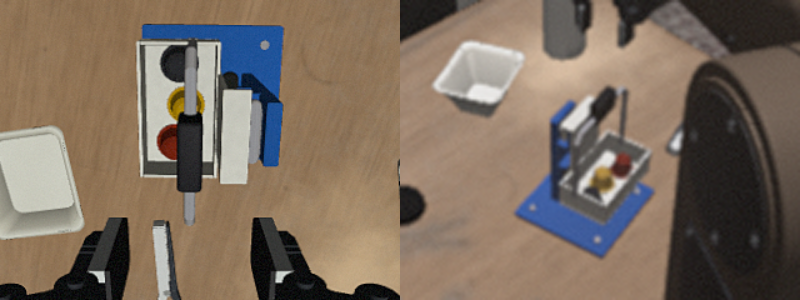

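The caddy hangs level on the blue hook (wrist-view part of the picture, around (210,110)), all three capsules are in the tray, and the gripper is clear.

```bash
python3 -c "
from h import *
print(r.finish_job())"
```

```text
the job is handed in; nothing more can be done
None
```

The caddy now hangs released and level on the blue hook with all three capsules in it. It was pressed home on the pad at roughly 10–13 N by the wrist force, and the job was handed in after about 16 s of robot time; no verdict came back.

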